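Set a stream selector to the green port and start it

ROBOT

A 6-joint arm with a two-finger parallel gripper is mounted at the origin on a cart in front of the work surface, level with it; the furniture and walls round the work are solid. World frame = base frame: x ahead of the robot, y to its left, z up, the work surface at z = 0. Lengths are in m, angles in rad, forces in N, time in s.
With the tool pointing down it reaches from about 0.275 to 0.75 m from the base axis. Payload 10.2 kg.
Tool frame: the origin (TCP) lies between the finger pads; the fingertips stand 25 mm ahead of it and the grasp point (between the pads) lies 6 mm ahead of it (ctrl.tip_reach is the y of the fingertips in the tool frame, in m); y points along the fingers, x is the direction in which the jaws open and shut, and the axes are right-handed (so a half turn about y gives the same grasp; the last joint's range is limited). The gripper opens to 88 mm and grips with 3 to 60 N. Pads are 18 mm wide; open, the fingers measure 123 mm over their backs; the gripper's body (75 mm by 187 mm) begins 45 mm behind the grasp point.
Start: joints at [-1.553, 0.313, 1.498, -0, 1.331, -0.223], TCP at [0.125, -0.51, 0.264] pointing down, gripper open.
Joint ranges: [-2.94, 2.94], [-0.97, 2.17], [0.19, 2.56], [-1.23, 4.37], [0.02, 3.11], [-2.88, 2.88]. Speed limits (rad/s): [2.39, 2.39, 3.01, 3.14, 3.14, 3.14].

INTERFACE

Orientations are given as a unit quaternion [w, x, y, z].
In Python, from plant import ctrl gives the robot as it stands.
- The arm moves only by the tool play_rows, never from a script. Its argument "deltas" is text: rows parted by semicolons, each of 6 numbers parted by spaces: the shift along the tool's x, y, z normalised to -1 to 1, where 1 is 3 cm, then the turn, a rotation vector about the tool's x, y, z normalised to -1 to 1, where 1 is 4 degrees. A call has 1 to 10 rows; each row shifts and turns the commanded pose from where the row before left it, along the tool's axes as they then stand; what a row does not reach is not made up. A row lasts 1/12 s, in which the tool goes at most 41.7 mm and 7.16 degrees, less where a joint would pass 70% of its speed; a pose out of reach is approached as far as the arm can. A call with a number of a shift or a turn outside -1 to 1 is refused whole. A call with a gripper value outside its range is refused whole. "fingers" is the closure, from -1 (fully open) to 1 (shut), so that 0 is half open, set as the call begins (left out, the last holds). The fingers move at their own pace and stop on an object; "squeeze" is the grip in N (left out, the last holds). Time passes only in rows, so rows that do not move let the fingers close. It gives the time, the measured TCP pose, the force and the opening at its end, in the units of the state.
- ctrl.state(): the state, without advancing time (a new reading comes with each control period).
- ctrl.snapshot(name): name is "scene" or "top" or "wrist"; returns a dict with "img" (384x512x3 uint8, red, green, blue), "vertical_fov" (degrees; the focal length in pixels is half the picture's height over the tangent of half this angle, whatever the lens; pixels are square), "cx", "cy" (the principal point, pixels), "origin" and "rotation" of the camera in the world. Camera axes: x right, y up, looking along -z (the intrinsics and any distortion apply to the point x, -y, -z); pixel columns grow to the right and rows downward; lengths in m; the calibration is good to about 2 mm. A picture is of the moment at which its call begins. There is no depth.
- ctrl.close_job(): hands the job in, once; it reports no verdict.
The state is a dict: "clock": time; "joint_positions": joint angles; "joint_velocities": joint speeds; "tau": joint torques, N m; "eef_pos": TCP position; "eef_rot": TCP orientation; "contact_force": force on the tool from outside, world axes, zero at the start; "moment": the same for the moment, N m; "finger_gap": finger opening in m.
Only numpy, scipy, OpenCV 4.12 (cv2) and the standard library are available. Lean on these libraries where they do the work, as an engineer would, in place of code of your own. Each camera call takes 0.05 s, during which the arm holds its last target. There are 200 camera calls.

TASK

Set the stream selector to the green port: with the fingertips, and without pinching it, push the upright black tab on its dial round until it points straight at the green port, and leave it there. Only then press the white button fully down and let it come back up. Leave the cup, the dropper bottle and the timer standing where they are.

Things in the scene. Friction and masses are not known exactly. Their poses are not given: they have to be found in the camera images.
- dial (a joint): Angle (rad) of the grey selector dial, a level disc of 50 mm radius. 0 = tab points to the unit's front (its -x); grows counter-clockwise seen from above; stops at -2.25 and 2.25. Ports lie at -2.0, -0.85, 0.85 and 2.0 (colours vary); starts within 0.4 of 0. No clicks, no spring: friction of 0.07 N m (about 2 N at the tab) holds it where it is left.
- dial_center (a point): On the dial's axis, at the height of the dial's flat top face, 48 mm above the desk. A steel hub of 12 mm radius stands 4 mm above that face.
- tab_mid (a point): Centre of the upright black tab on the dial, 35 mm out from the axis, half-way up it, 62.5 mm above the desk; turns with the dial. The tab is a fin 30 mm long radially (20 to 50 mm from the axis), 12 mm thick and 30 mm high, from the dial's face at 48 mm to 78 mm above the desk, with a white line along its top. Fingers pressing both its sides at once are pinching it.
- pointer (a point): Imaginary point on the tab's line, 72 mm out from the dial's axis (the circle on which the ports lie); turns with the dial. It is over a port's centre when the tab points straight at that port.
- port_green: Green hose port, a round collar of 11 mm radius, 7.5 mm high with a small steel stub up to 11 mm, on the unit's white deck, 72 mm from the dial's axis; origin at the centre of its underside, 34 mm above the desk. Fixed.
- port_blue: Blue port, otherwise the same.
- port_yellow: Yellow port, otherwise the same.
- port_red: Red port, otherwise the same.
- start_button (a joint): Travel of the white push button (m): 0 = up, 0.006 = fully down; a spring that takes 5 N fully down lifts it again.
- start_button_top (a point): Centre of the top of the white button cap, 12 mm radius, in a black housing on the white deck, 103 mm from the dial's axis; pressed straight down.
- unit: The selector unit, a flat grey box with a white deck, 144 x 220 x 34 mm, fixed to the desk; origin at the centre of its underside, x to its back, z up. The dial's axis is 25 mm to +y of the origin, the button 78 mm to -y.
- cup: Clear specimen cup, 67 mm across, 68 mm high, standing loose to the left of the unit, 175 to 220 mm from its origin; origin at the centre of its underside.
- dropper: Brown dropper bottle with a red bulb, 34 mm across, 102 mm high, standing loose behind the unit, 145 to 190 mm from its origin; origin at the centre of its underside.
- clock: Cream kitchen timer with a black bar on its grey dial, 60 x 66 x 42 mm, standing loose in front of the unit, 140 to 190 mm from its origin; origin at the centre of its underside.
Not all that is in view belongs to the job. What is meant by the dropper is not pink, and is the larger of those in its own colour. Leave any purple look-alike of the cup alone.

How it is judged:
By the outcome, as a careful person would: the job done as asked, in the order asked, and still so for the second after the job is handed in, with the robot touching nothing.
It also fails if it takes over 48 s, if anything falls off the work surface, if the arm or the gripper's body presses on something with over 40 N, if the wrist force passes 120 N, or if a joint passes its speed limit or range.

## Working session

There is one attempt and no reset: what is moved stays moved. The work goes in short steps, Python scripts to look and compute and a tool call to move; the robot and the scene stay as the last step left them, time stands still between calls to the robot, and variables do not carry over. Pictures are saved under pics/ and viewed, about 8 in all and at most 12, crops included, and the job is handed in when it is done.

Besides the shell and the picture viewer there is one more tool, called after ">>>" as name(argument=value, ...) on one line, values as JSON. play_rows: Moves the arm, as the interface text tells. Its arguments: {"type":"object","properties":{"deltas":{"type":"string"},"fingers":{"type":"number"},"squeeze":{"type":"number"}},"required":["deltas"]}

```bash
mkdir -p pics; ls; cat > h.py <<'E'
import numpy as np,cv2
from plant import ctrl
def snap(n,f):
    s=ctrl.snapshot(n); cv2.imwrite('pics/'+f,s['img'][:,:,::-1]); 
    np.save('pics/'+f+'.npy',{k:v for k,v in s.items()},allow_pickle=True); return s
def load(f): return np.load('pics/'+f+'.npy',allow_pickle=True).item()
def K(s):
    f=s['img'].shape[0]/2/np.tan(np.radians(s['vertical_fov'])/2)
    return np.array([[f,0,s['cx']],[0,f,s['cy']],[0,0,1.]])
def p2w(s,u,v,z):
    d=np.array(s['rotation'])@np.array([(u-s['cx'])/K(s)[0,0],-(v-s['cy'])/K(s)[0,0],-1])
    o=np.array(s['origin']); return o+d*(z-o[2])/d[2]
def w2p(s,p):
    c=np.array(s['rotation']).T@(np.array(p)-np.array(s['origin'])); f=K(s)[0,0]
    return s['cx']+f*c[0]/-c[2], s['cy']-f*c[1]/-c[2]
E
python3 - <<'E'
from h import *
for n in('top','scene'):
    s=snap(n,n+'0.png'); print({k:v for k,v in s.items() if k!='img'})
a=load('top0.png')['img'];b=load('scene0.png')['img']
print(ctrl.state(), ctrl.tip_reach)
E
```

```text
pics
{'vertical_fov': 42.02326977437037, 'cx': 260.02757996238773, 'cy': 187.1471970804029, 'origin': array([0.28611076, 0.3815675 , 1.02226536]), 'rotation': array([ 0.71857226,  0.07712718, -0.07745752, -0.68680829])}
{'vertical_fov': 52.55182599543571, 'cx': 256.2945122519289, 'cy': 189.25027470148967, 'origin': array([-0.0076565 ,  0.10975682,  0.69445594]), 'rotation': array([ 0.81346762,  0.30746949, -0.18442733, -0.45795141])}
{'clock': 0.1, 'joint_positions': array([-1.55344849e+00,  3.13373225e-01,  1.49835454e+00, -1.07076918e-05,
        1.33098065e+00, -2.23362594e-01]), 'joint_velocities': array([ 0.00020523, -0.00197158, -0.00177874, -0.00016042, -0.00038495,
        0.00063223]), 'tau': array([ 1.73012992e-03, -4.02815187e+01, -2.52638769e+01,  6.94855442e-02,
        3.43112717e-02, -5.05950277e-05]), 'eef_pos': array([ 0.12515773, -0.50966931,  0.26323141]), 'eef_rot': array([ 0.55671975, -0.5561121 ,  0.43660145, -0.43609819]), 'contact_force': array([-0.06767935, -0.45282363,  0.09083889]), 'moment': array([-0.01015401,  0.05713227, -0.03644243]), 'finger_gap': 0.08845933353549193} 0.025
```

```bash
sed -i "s/np.array(s\['rotation'\])/Rm(s['rotation'])/g; 2a from scipy.spatial.transform import Rotation as R\ndef Rm(q): return R.from_quat(np.asarray(q)[[1,2,3,0]]).as_matrix()" h.py; cat h.py | head -20
```

```text
import numpy as np,cv2
from plant import ctrl
from scipy.spatial.transform import Rotation as R
def Rm(q): return R.from_quat(np.asarray(q)[[1,2,3,0]]).as_matrix()
def snap(n,f):
    s=ctrl.snapshot(n); cv2.imwrite('pics/'+f,s['img'][:,:,::-1]); 
    np.save('pics/'+f+'.npy',{k:v for k,v in s.items()},allow_pickle=True); return s
def load(f): return np.load('pics/'+f+'.npy',allow_pickle=True).item()
def K(s):
    f=s['img'].shape[0]/2/np.tan(np.radians(s['vertical_fov'])/2)
    return np.array([[f,0,s['cx']],[0,f,s['cy']],[0,0,1.]])
def p2w(s,u,v,z):
    d=Rm(s['rotation'])@np.array([(u-s['cx'])/K(s)[0,0],-(v-s['cy'])/K(s)[0,0],-1])
    o=np.array(s['origin']); return o+d*(z-o[2])/d[2]
def w2p(s,p):
    c=Rm(s['rotation']).T@(np.array(p)-np.array(s['origin'])); f=K(s)[0,0]
    return s['cx']+f*c[0]/-c[2], s['cy']-f*c[1]/-c[2]
```

View pics/top0.png

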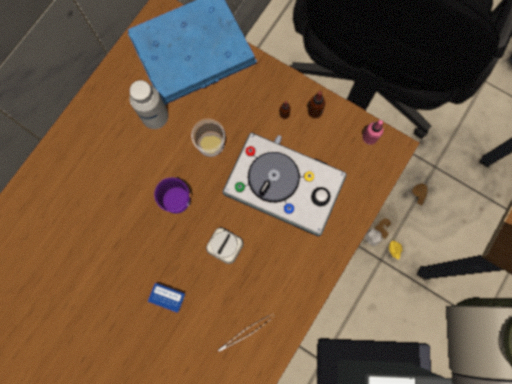

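View pics/scene0.png

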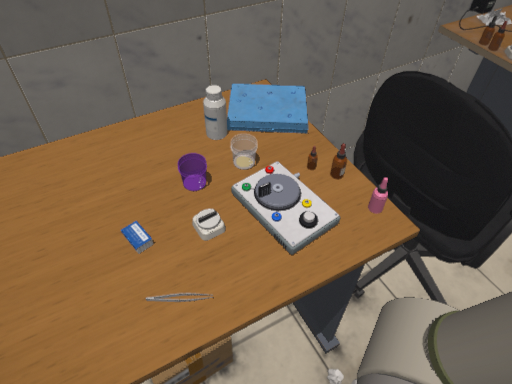

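```bash
cat > fit.py <<'E'
from h import *
from scipy.optimize import least_squares
ang={'red':-2.0,'green':-.85,'blue':.85,'yellow':2.0}
def cents(img):
    hsv=cv2.cvtColor(img,cv2.COLOR_RGB2HSV); out={}
    rng={'red':[(170,10)],'green':[(45,85)],'blue':[(105,128)],'yellow':[(20,33)]}
    H,S,V=[hsv[...,i].astype(int) for i in range(3)]
    for c,[(a,b)] in rng.items():
        m=((H>=a)|(H<=b) if a>b else (H>=a)&(H<=b))&(S>130)&(V>70)
        n,l,st,ce=cv2.connectedComponentsWithStats(m.astype(np.uint8))
        out[c]=[(tuple(ce[i].round(1)),int(st[i,4])) for i in range(1,n) if st[i,4]>12]
    return out
def ports(x,y,th):
    r=R.from_euler('z',th).as_matrix(); o=np.array([x,y,0])
    d=lambda a,rad,z:o+r@(np.array([0,.025,z])+rad*np.array([-np.cos(a),-np.sin(a),0]))
    P={c:d(a,.072,.0405) for c,a in ang.items()}
    P['dial']=d(0,0,.052); P['btn']=o+r@np.array([0,-.078,.0]); return P,d
def fit(obs): # list of (snap,{color:uv})
    def f(p):
        P,_=ports(*p); return np.concatenate([np.array(w2p(s,P[c]))-uv for s,o in obs for c,uv in o.items()])
    s,o=obs[0]; a=p2w(s,*o['blue'],.04)-p2w(s,*o['green'],.04); m=(p2w(s,*o['blue'],.04)+p2w(s,*o['yellow'],.04))/2
    r=min((least_squares(f,[m[0],m[1],t]) for t in np.arange(-3,3.2,.7)),key=lambda r:r.cost)
    return r.x,r.fun
E
python3 - <<'E'
from fit import *
for n in('top0.png','scene0.png'):
    s=load(n); print({k:[c for c in v if c[1]<200] for k,v in cents(s['img']).items()})
E
```

```text
{'red': [((np.float64(319.4), np.float64(93.2)), 18), ((np.float64(369.9), np.float64(135.6)), 104), ((np.float64(250.0), np.float64(151.0)), 61)], 'green': [((np.float64(239.5), np.float64(186.9)), 31)], 'blue': [((np.float64(154.0), np.float64(57.3)), 19), ((np.float64(288.7), np.float64(208.1)), 52)], 'yellow': [((np.float64(308.5), np.float64(176.0)), 60), ((np.float64(395.0), np.float64(249.0)), 186)]}
{'red': [((np.float64(503.7), np.float64(24.9)), 14), ((np.float64(342.0), np.float64(149.1)), 28), ((np.float64(269.0), np.float64(169.2)), 45)], 'green': [((np.float64(245.7), np.float64(186.5)), 35)], 'blue': [((np.float64(275.9), np.float64(216.6)), 52)], 'yellow': [((np.float64(306.1), np.float64(202.9)), 53)]}
```

```bash
python3 - <<'E'
from fit import *
t=load('top0.png');s=load('scene0.png')
ot=dict(red=(250,151),green=(239.5,186.9),blue=(288.7,208.1),yellow=(308.5,176));os_=dict(red=(269,169.2),green=(245.7,186.5),blue=(275.9,216.6),yellow=(306.1,202.9))
for o in([(t,ot)],[(s,os_)],[(t,ot),(s,os_)]):
    x,f=fit(o); print(x.round(4),f.round(1))
P,d=ports(*x)
for k,v in P.items(): print(k,v.round(4),np.linalg.norm(v[:2]).round(3))
print('tab0',d(0,.035,.078))
for n,q,uv,z in[('cup',t,(209,137),.03),('drop',t,(316,105),.06),('clock',t,(225,245),.03)]:print(n,p2w(q,*uv,z), np.linalg.norm(p2w(q,*uv,z)[:2]-x[:2]))
# rectified top-down view of dial at z=.078 from both cams
for n,q in(('t',t),('s',s)):
  c=P['dial'][:2]; g=np.linspace(-.08,.08,400); X,Y=np.meshgrid(g,-g)
  # unit-frame: right=-y... show world x up, y left
  W=np.stack([c[0]-Y*0+ (-(-Y)),c[1]-X,np.full_like(X,.078)],-1)
  uv=np.array([w2p(q,p) for p in W.reshape(-1,3)],np.float32).reshape(400,400,2)
  im=cv2.remap(q['img'],uv[...,0],uv[...,1],cv2.INTER_CUBIC)
  cv2.circle(im,(200,200),3,(255,0,0),1)
  vis=im if n=='t' else np.hstack([vis,im])
cv2.imwrite('pics/rect.png',vis[:,:,::-1])
E
```

```text
[ 0.519   0.3369 -0.3697] [-0.2 -0.1 -0.2 -0.   0.1  0.2  0.4 -0. ]
[ 0.5142  0.3355 -0.3749] [-0.1  0.  -0.1 -0.1 -0.  -0.1  0.2  0.2]
[ 0.5174  0.3365 -0.3721] [-0.   0.6 -0.1  0.7  0.1  1.   0.6  0.8  0.1 -0.9  0.2 -1.   0.4 -1.3
  0.4 -1. ]
red [0.5782 0.4099 0.0405] 0.709
green [0.5018 0.4275 0.0405] 0.659
blue [0.4625 0.3267 0.0405] 0.566
yellow [0.5306 0.2879 0.0405] 0.604
dial [0.5264 0.3598 0.052 ] 0.638
btn [0.489  0.2639 0.    ] 0.556
tab0 [0.49384237 0.37255473 0.078     ]
cup [0.60880618 0.49681967 0.03      ] 0.1845326159030505
drop [0.67775027 0.27910579 0.06      ] 0.1703658829340369
clock [0.3864485 0.4501961 0.03     ] 0.1733632657363561
```

View pics/rect.png

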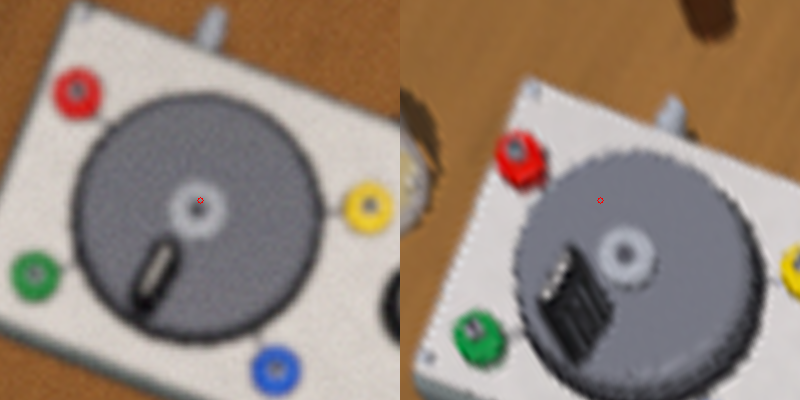

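```bash
cat > plan.py <<'E'
import sys
from h import *
# python3 plan.py x y z yaw_deg [nmin] : deltas per row from measured pose; yaw = world angle of tool x
def plan(tx,ty,tz,yaw,nmin=1):
    st=ctrl.state(); M=Rm(st['eef_rot']); p=st['eef_pos']
    y=np.radians(yaw); X=np.array([np.cos(y),np.sin(y),0]); Y=np.array([0,0,-1.]); T=np.stack([X,Y,np.cross(X,Y)],1)
    rv=R.from_matrix(M.T@T).as_rotvec(degrees=True); d=np.array([tx,ty,tz])-p
    n=max(nmin,int(np.ceil(np.linalg.norm(d)/.0295)),int(np.ceil(np.abs(rv).max()/3.95)))
    print('now',p.round(4),'yaw',np.degrees(np.arctan2(M[1,0],M[0,0])).round(2),'F',st['contact_force'].round(1),'t',st['clock'],'rows',n)
    for i in range(n):
        m=M@R.from_rotvec(rv*i/n,degrees=True).as_matrix()
        r=np.r_[m.T@(d/n)/.03,rv/n/4]; print(' '.join('%g'%v for v in r.round(3)+0.),end='; ' if (i+1)%10 and i<n-1 else '\n')
if __name__=='__main__': plan(*map(float,sys.argv[1:5]),*(int(a) for a in sys.argv[5:]))
E
python3 - <<'E'
from plan import *
M=Rm(ctrl.state()['eef_rot']);print(M.round(3))
# approach point: pusher back 45mm behind tab (start angle)
c=np.array([.5264,.3598]);phi=2.603
u=np.array([np.cos(phi),np.sin(phi)]);t=np.array([np.sin(phi),-np.cos(phi)])
print('start',c+.038*u-.045*t,'yaw',np.degrees(np.arctan2(t[1],t[0])))
E
python3 plan.py .488 .34 .20 59
```

```text
[[ 0.238 -0.     0.971]
 [-0.971  0.001  0.238]
 [-0.001 -1.     0.   ]]
start [0.47069783 0.34066187] yaw 59.1409140725533
now [ 0.1252 -0.5097  0.2632] yaw -76.21 F [-0.1 -0.5  0.1] t 0.1 rows 35
-0.703 0.061 0.528 -0.001 -0.966 0; -0.666 0.061 0.575 -0.001 -0.966 0; -0.626 0.061 0.618 -0.001 -0.966 0; -0.583 0.061 0.659 -0.001 -0.966 0; -0.537 0.061 0.697 -0.001 -0.966 0; -0.489 0.061 0.731 -0.001 -0.966 0; -0.439 0.061 0.763 -0.001 -0.966 0; -0.386 0.061 0.791 -0.001 -0.966 0; -0.332 0.061 0.815 -0.001 -0.966 0; -0.276 0.061 0.835 -0.001 -0.966 0
-0.22 0.061 0.852 -0.001 -0.966 0; -0.162 0.061 0.865 -0.001 -0.966 0; -0.103 0.061 0.874 -0.001 -0.966 0; -0.044 0.061 0.879 -0.001 -0.966 0; 0.015 0.061 0.88 -0.001 -0.966 0; 0.075 0.061 0.877 -0.001 -0.966 0; 0.134 0.061 0.87 -0.001 -0.966 0; 0.192 0.061 0.859 -0.001 -0.966 0; 0.249 0.061 0.844 -0.001 -0.966 0; 0.306 0.06 0.825 -0.001 -0.966 0
0.36 0.06 0.803 -0.001 -0.966 0; 0.414 0.06 0.777 -0.001 -0.966 0; 0.465 0.06 0.747 -0.001 -0.966 0; 0.514 0.06 0.714 -0.001 -0.966 0; 0.561 0.06 0.678 -0.001 -0.966 0; 0.606 0.06 0.638 -0.001 -0.966 0; 0.647 0.06 0.596 -0.001 -0.966 0; 0.686 0.06 0.551 -0.001 -0.966 0; 0.722 0.06 0.504 -0.001 -0.966 0; 0.754 0.06 0.454 -0.001 -0.966 0
0.783 0.06 0.402 -0.001 -0.966 0; 0.808 0.06 0.348 -0.001 -0.966 0; 0.83 0.06 0.293 -0.001 -0.966 0; 0.847 0.06 0.237 -0.001 -0.966 0; 0.862 0.06 0.179 -0.001 -0.966 0
```

>>> play_rows(deltas="-0.7 0.06 0.53 0 -0.97 0; -0.67 0.06 0.57 0 -0.97 0; -0.63 0.06 0.62 0 -0.97 0; -0.58 0.06 0.66 0 -0.97 0; -0.54 0.06 0.7 0 -0.97 0; -0.49 0.06 0.73 0 -0.97 0; -0.44 0.06 0.76 0 -0.97 0; -0.39 0.06 0.79 0 -0.97 0; -0.33 0.06 0.81 0 -0.97 0; -0.28 0.06 0.83 0 -0.97 0", fingers=1, squeeze=10)

```text
clock: 0.93
eef_pos: [0.2283, -0.2656, 0.2455]
eef_rot: [0.67, -0.67, 0.226, -0.226]
contact_force: [0.9, -0.3, -0.4]
finger_gap: 0.0238
```

>>> play_rows(deltas="-0.22 0.06 0.85 0 -0.97 0; -0.16 0.06 0.86 0 -0.97 0; -0.1 0.06 0.87 0 -0.97 0; -0.04 0.06 0.88 0 -0.97 0; 0.02 0.06 0.88 0 -0.97 0; 0.08 0.06 0.88 0 -0.97 0; 0.13 0.06 0.87 0 -0.97 0; 0.19 0.06 0.86 0 -0.97 0; 0.25 0.06 0.84 0 -0.97 0; 0.31 0.06 0.82 0 -0.97 0")

```text
clock: 1.77
eef_pos: [0.3312, -0.0229, 0.2276]
eef_rot: [-0.707, 0.707, 0.01, -0.01]
contact_force: [0.2, -0.8, 0.2]
finger_gap: 0.0007
```

>>> play_rows(deltas="0.36 0.06 0.8 0 -0.97 0; 0.41 0.06 0.78 0 -0.97 0; 0.46 0.06 0.75 0 -0.97 0; 0.51 0.06 0.71 0 -0.97 0; 0.56 0.06 0.68 0 -0.97 0; 0.6 0.06 0.64 0 -0.97 0; 0.65 0.06 0.6 0 -0.97 0; 0.69 0.06 0.55 0 -0.97 0; 0.72 0.06 0.5 0 -0.97 0; 0 0 0 0 0 0")

```text
clock: 2.6
eef_pos: [0.423, 0.1976, 0.2108]
eef_rot: [0.671, -0.671, -0.222, 0.222]
contact_force: [0.4, -0.4, 0.0]
finger_gap: 0.0004
```

```bash
python3 - <<'E'
from fit import *
s=snap('wrist','w1.png'); print(s['origin'],s['rotation'],s['vertical_fov']); print({k:[c for c in v] for k,v in cents(s['img']).items()})
E
python3 plan.py .471 .341 .15 59
```

```text
[0.3759022  0.26049303 0.33217578] [ 0.93760455 -0.14813149 -0.0483867   0.31082713] 70.1389384542151
{'red': [((np.float64(494.3), np.float64(107.1)), 340), ((np.float64(495.9), np.float64(212.0)), 26)], 'green': [((np.float64(459.1), np.float64(42.2)), 292)], 'blue': [((np.float64(356.7), np.float64(104.7)), 262), ((np.float64(33.1), np.float64(230.7)), 88)], 'yellow': [((np.float64(377.6), np.float64(171.3)), 183), ((np.float64(216.8), np.float64(191.9)), 111), ((np.float64(225.5), np.float64(283.9)), 24), ((np.float64(274.3), np.float64(293.7)), 39), ((np.float64(224.2), np.float64(321.8)), 29), ((np.float64(321.9), np.float64(346.0)), 21), ((np.float64(334.8), np.float64(346.1)), 22), ((np.float64(349.1), np.float64(345.1)), 16), ((np.float64(280.3), np.float64(351.0)), 14), ((np.float64(151.5), np.float64(353.9)), 909), ((np.float64(272.1), np.float64(354.5)), 24), ((np.float64(351.0), np.float64(352.6)), 13)]}
now [0.4223 0.1961 0.2109] yaw 36.47 F [ 0.5  0.5 -0.4] t 2.65 rows 6
0.696 0.338 0.486 -0.002 -0.939 -0.002; 0.727 0.338 0.44 -0.002 -0.939 -0.002; 0.754 0.338 0.391 -0.002 -0.939 -0.002; 0.778 0.338 0.341 -0.002 -0.939 -0.002; 0.799 0.338 0.29 -0.002 -0.939 -0.002; 0.816 0.338 0.237 -0.002 -0.939 -0.002
```

View pics/w1.png

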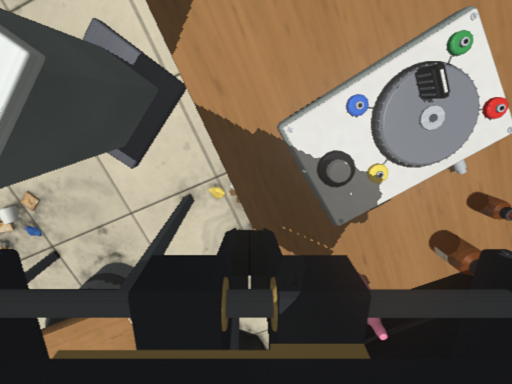

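```bash
python3 - <<'E'
from fit import *
s=load('w1.png');ow=dict(red=(494.3,107.1),green=(459.1,42.2),blue=(356.7,104.7))
t=load('top0.png');q=load('scene0.png')
ot=dict(red=(250,151),green=(239.5,186.9),blue=(288.7,208.1),yellow=(308.5,176));os_=dict(red=(269,169.2),green=(245.7,186.5),blue=(275.9,216.6),yellow=(306.1,202.9))
for o in([(s,ow)],[(s,ow),(t,ot),(q,os_)]):
    x,f=fit(o); print(x.round(4),f.round(1))
E
```

```text
Traceback (most recent call last):
  File "fit.py", line 21, in fit
    s,o=obs[0]; a=p2w(s,*o['blue'],.04)-p2w(s,*o['green'],.04); m=(p2w(s,*o['blue'],.04)+p2w(s,*o['yellow'],.04))/2
                                                                                                ~^^^^^^^^^^
KeyError: 'yellow'
```

>>> play_rows(deltas="0.7 0.34 0.49 0 -0.94 0; 0.73 0.34 0.44 0 -0.94 0; 0.75 0.34 0.39 0 -0.94 0; 0.78 0.34 0.34 0 -0.94 0; 0.75 0.34 0.29 0 -0.94 0; 0.4 0.34 0.2 0 -0.94 0; 0 0 0 0 0 0; 0 0 0 0 0 0")

```text
clock: 3.32
eef_pos: [0.464, 0.327, 0.15]
eef_rot: [-0.616, 0.616, 0.346, -0.347]
contact_force: [0.1, 0.2, 0.9]
finger_gap: 0.0005
```

```bash
python3 - <<'E'
from fit import *
s=snap('wrist','w2.png'); print(s['origin'],s['rotation'],s['vertical_fov']); print({k:[c for c in v if c[1]>60] for k,v in cents(s['img']).items()})
E
python3 plan.py .471 .341 .10 59
```

```text
[0.39646445 0.36734554 0.27131092] [ 0.86062424 -0.1363094  -0.07502742  0.48488819] 70.1389384542151
{'red': [((np.float64(384.2), np.float64(251.5)), 309)], 'green': [], 'blue': [((np.float64(249.3), np.float64(196.7)), 329)], 'yellow': []}
now [0.4643 0.3267 0.1507] yaw 58.71 F [-0.   0.3 -0.3] t 3.3667 rows 2
0.262 0.844 0.028 0 -0.036 -0.004; 0.261 0.844 0.027 0 -0.036 -0.004
```

View pics/w2.png

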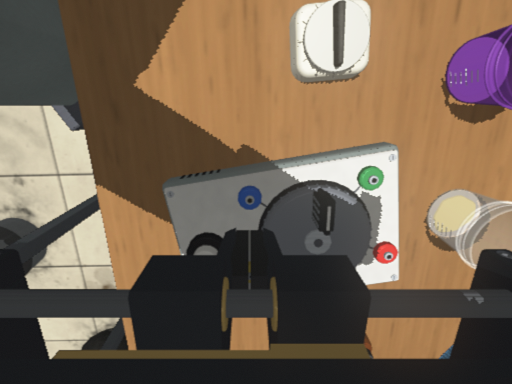

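```bash
sed -i "s/o\['yellow'\],.04))\/2/o['red'],.04))\/2/" fit.py; python3 - <<'E'
from fit import *
s=load('w1.png');ow=dict(red=(494.3,107.1),green=(459.1,42.2),blue=(356.7,104.7))
w=load('w2.png');hsv=cv2.cvtColor(w['img'],cv2.COLOR_RGB2HSV);m=(hsv[...,0]>40)&(hsv[...,0]<90)&(hsv[...,1]>110);m[:150]=0;m[220:]=0;m[:,:340]=0
v,u=np.nonzero(m);print(u.mean(),v.mean(),len(u));o2=dict(red=(384.2,251.5),green=(u.mean(),v.mean()),blue=(249.3,196.7))
t=load('top0.png');q=load('scene0.png')
ot=dict(red=(250,151),green=(239.5,186.9),blue=(288.7,208.1),yellow=(308.5,176));os_=dict(red=(269,169.2),green=(245.7,186.5),blue=(275.9,216.6),yellow=(306.1,202.9))
for o in([(s,ow)],[(w,o2)],[(s,ow),(w,o2)],[(s,ow),(w,o2),(t,ot),(q,os_)]):
    x,f=fit(o); print(x.round(4),f.round(1),ports(*x)[0]['dial'].round(4))
P,d=ports(*x)
for a in(-.05,-.166,-.25): print(a,np.round(w2p(w,d(a,.020,.078)),1),np.round(w2p(w,d(a,.050,.078)),1))
# fingertip predicted px
st=ctrl.state();M=Rm(st['eef_rot'])
for dx in(-.0175,0,.0175): print(np.round(w2p(w,st['eef_pos']+M@np.array([dx,.025,0])),1))
E
```

```text
370.0168918918919 177.20945945945945 296
[ 0.5184  0.3331 -0.3743] [ 0.9  0.4  0.3 -0.4 -1.1  0.1] [0.5276 0.3563 0.052 ]
[ 0.5183  0.3343 -0.3769] [ 1.   0.9  0.4 -0.3 -1.3 -0.3] [0.5275 0.3576 0.052 ]
[ 0.5184  0.3337 -0.3758] [ 1.3  0.   0.8 -0.9 -0.7 -0.5  0.4  1.2 -0.3  0.  -2.   0.2] [0.5276 0.3569 0.052 ]
[ 0.5181  0.3342 -0.3758] [ 1.6 -0.5  1.1 -1.6 -0.5 -1.1  0.8  0.8  0.1 -0.5 -1.6 -0.3  1.2  0.1
  1.   0.2  1.2  0.7  1.7  0.6  1.3 -0.8  1.3 -0.9  1.4 -1.1  1.5 -0.8] [0.5273 0.3575 0.052 ]
-0.05 [322.8 233.7] [321.3 197.6]
-0.166 [325.8 233.5] [329.1 197.2]
-0.25 [327.9 233.6] [334.7 197.4]
[221.2 242.4]
[250.5 242.5]
[279.9 242.6]
```

```bash
cat > arc.py <<'E'
from plan import *
# python3 arc.py a standoff z [nmin]
c=np.array([.5270,.3585]);th=-.374
def goal(a,off,r=.038):
    phi=a+np.pi+th;u=np.array([np.cos(phi),np.sin(phi)]);t=np.array([np.sin(phi),-np.cos(phi)])
    return (*(c+r*u-off*t),np.degrees(phi)-90)
if __name__=='__main__':
    a,off,z=map(float,sys.argv[1:4]); x,y,yw=goal(a,off); print(x,y,yw)
    plan(x,y,z,yw,*(int(v) for v in sys.argv[4:]))
E
python3 arc.py -.166 .045 .081 4
```

```text
0.4712709504837846 0.33944027702144625 59.060279062935535
now [0.4643 0.3267 0.1507] yaw 58.71 F [-0.   0.3 -0.3] t 3.3667 rows 4
0.121 0.58 0.005 0 -0.022 -0.002; 0.121 0.58 0.005 0 -0.022 -0.002; 0.121 0.58 0.005 0 -0.022 -0.002; 0.121 0.58 0.005 0 -0.022 -0.002
```

>>> play_rows(deltas="0.12 0.58 0.005 0 -0.022 0; 0.12 0.58 0.005 0 -0.022 0; 0.12 0.58 0.005 0 -0.022 0; 0.12 0.58 0.005 0 -0.022 0; 0 0 0 0 0 0; 0 0 0 0 0 0; 0 0 0 0 0 0")

```text
clock: 3.95
eef_pos: [0.4718, 0.34, 0.0823]
eef_rot: [-0.615, 0.615, 0.35, -0.348]
contact_force: [-0.2, 0.6, -0.2]
finger_gap: 0.0006
```

```bash
python3 arc.py -.166 .027 .081 3; python3 - <<'E'
from h import *
s=snap('wrist','w3.png')
im=s['img'][150:330,180:460]; cv2.imwrite('pics/w3c.png',cv2.resize(im,None,fx=2.5,fy=2.5,interpolation=cv2.INTER_CUBIC)[:,:,::-1])
E
```

```text
0.48052539833354063 0.35487903328599507 59.060279062935535
now [0.4718 0.34   0.0823] yaw 59.14 F [-0.2  0.6 -0.2] t 3.95 rows 3
0.192 0.015 0.002 0.005 0.007 0.007; 0.192 0.015 0.002 0.005 0.007 0.007; 0.192 0.015 0.002 0.005 0.007 0.007
```

View pics/w3c.png

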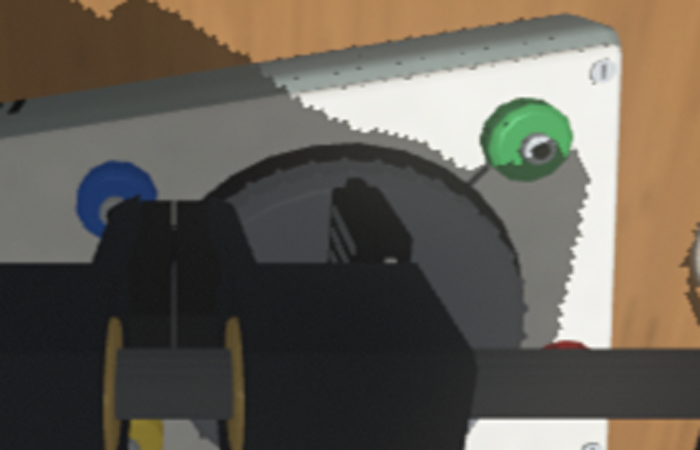

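>>> play_rows(deltas="0.19 0.015 0 0 0 0; 0.19 0.015 0 0 0 0; 0.19 0.015 0 0 0 0; 0.12 0 0 0 0 0; 0 0 0 0 0 0; 0 0 0 0 0 0")

```text
clock: 4.5
eef_pos: [0.4818, 0.3585, 0.0792]
eef_rot: [0.615, -0.615, -0.349, 0.35]
contact_force: [-0.4, 0.0, -0.8]
finger_gap: 0.0004
```

```bash
python3 arc.py -.5 .0235 .081 10;
```

```text
0.4845907650602541 0.37256082472067115 39.92348870556603
now [0.4818 0.3585 0.0792] yaw 59.24 F [-0.4  0.  -0.8] t 4.5 rows 10
0.045 -0.006 0.016 0 0.483 0; 0.045 -0.006 0.018 0 0.483 0; 0.044 -0.006 0.019 0 0.483 0; 0.043 -0.006 0.021 0 0.483 0; 0.043 -0.006 0.022 0 0.483 0; 0.042 -0.006 0.023 0 0.483 0; 0.041 -0.006 0.025 0 0.483 0; 0.04 -0.006 0.026 0 0.483 0; 0.039 -0.006 0.028 0 0.483 0; 0.038 -0.006 0.029 0 0.483 0
```

>>> play_rows(deltas="0.045 -0.006 0.016 0 0.48 0; 0.045 -0.006 0.018 0 0.48 0; 0.044 -0.006 0.02 0 0.48 0; 0.043 -0.006 0.021 0 0.48 0; 0.043 -0.006 0.022 0 0.48 0; 0.042 -0.006 0.023 0 0.48 0; 0.041 -0.006 0.025 0 0.48 0; 0.04 -0.006 0.026 0 0.48 0; 0.039 -0.006 0.028 0 0.48 0; 0.038 -0.006 0.029 0 0.48 0")

```text
clock: 5.33
eef_pos: [0.484, 0.3721, 0.0807]
eef_rot: [-0.664, 0.665, 0.241, -0.242]
contact_force: [-0.7, -0.1, -1.2]
finger_gap: 0.0009
```

```bash
python3 arc.py -.75 .0235 .081 8; python3 - <<'E'
from h import *
s=snap('wrist','w4.png')
im=s['img'][130:330,180:460]; cv2.imwrite('pics/w4c.png',cv2.resize(im,None,fx=2.5,fy=2.5,interpolation=cv2.INTER_CUBIC)[:,:,::-1])
E
```

```text
0.48938786917791305 0.38261592036440273 25.599543827295463
now [0.484  0.3721 0.0807] yaw 39.93 F [-0.7 -0.1 -1.2] t 5.3333 rows 8
0.045 -0.001 0.019 0 0.448 -0.003; 0.045 -0.001 0.021 0 0.448 -0.003; 0.044 -0.001 0.022 0 0.448 -0.003; 0.043 -0.001 0.024 0 0.448 -0.003; 0.042 -0.001 0.025 0 0.448 -0.003; 0.042 -0.001 0.026 0 0.448 -0.003; 0.041 -0.001 0.027 0 0.448 -0.003; 0.04 -0.001 0.029 0 0.448 -0.003
```

View pics/w4c.png

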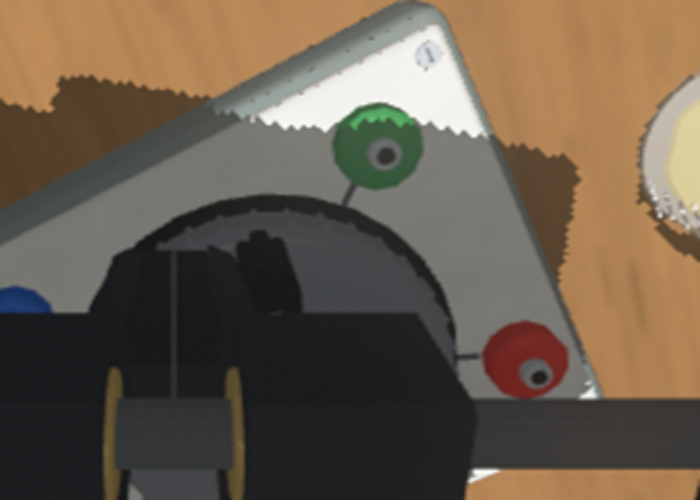

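>>> play_rows(deltas="0.045 0 0.019 0 0.45 0; 0.045 0 0.021 0 0.45 0; 0.044 0 0.022 0 0.45 0; 0.043 0 0.024 0 0.45 0; 0.042 0 0.025 0 0.45 0; 0.042 0 0.026 0 0.45 0; 0.041 0 0.027 0 0.45 0; 0.04 0 0.029 0 0.45 0; 0 0 0 0 0 0")

```text
clock: 6.13
eef_pos: [0.4895, 0.383, 0.0809]
eef_rot: [-0.689, 0.69, 0.156, -0.157]
contact_force: [-1.7, 0.8, -0.4]
finger_gap: 0.0004
```

```bash
cat > vis.py <<'E'
from fit import *
from arc import c,th
import sys
# overlay of tab outline at dial angles a,b over a magnified crop
def vis(cam,f,angs,half=60,sc=5):
    s=snap(cam,f); P,d=None,None
    o=c-R.from_euler('z',th).as_matrix()[:2,:2]@[0,.025]
    _,d=ports(o[0],o[1],th)
    u0,v0=np.array(w2p(s,d(-.85,.035,.07))).round().astype(int)
    u1=max(0,u0-half);v1=max(0,v0-half)
    im=cv2.resize(s['img'][v1:v0+half,u1:u0+half],None,fx=sc,fy=sc,interpolation=cv2.INTER_CUBIC)
    a2=im.copy()
    for a,col in zip(angs,[(255,0,0),(0,255,255)]):
        for z in(.078,):
            pts=[w2p(s,d(a,r,z)) for r in(0,.072)]
            pts=[tuple(int(round((p-q+.5)*sc)) for p,q in zip(t,(u1,v1))) for t in pts]
            cv2.line(a2,*pts,col,1)
    cv2.imwrite('pics/'+f,np.hstack([im,a2])[:,:,::-1])
E
python3 - <<'E'
from vis import *
vis('top','t5.png',[-.85,-.7],30,9)
a=cv2.imread('pics/t5.png'); vis('scene','s5.png',[-.85,-.7],30,9); b=cv2.imread('pics/s5.png')
cv2.imwrite('pics/ts5.png',cv2.resize(np.vstack([a,b]),None,fx=.55,fy=.55))
E
python3 arc.py -.85 .0235 .081 4
```

```text
0.4919833478926026 0.38625038873943035 19.86996587598722
now [0.4896 0.3829 0.081 ] yaw 25.72 F [-2.9  0.2 -0.6] t 6.2333 rows 4
0.03 0 0.017 0 0.366 -0.002; 0.03 0 0.017 0 0.366 -0.002; 0.029 0 0.018 0 0.366 -0.002; 0.029 0 0.019 0 0.366 -0.002
```

View pics/ts5.png

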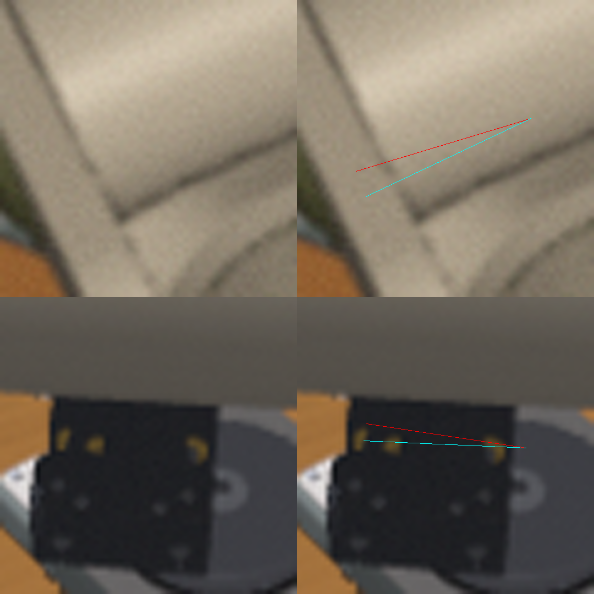

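>>> play_rows(deltas="-0.3 0 0 0 0 0; -0.5 0 0 0 0 0; -0.4 -0.5 0 0 0 0; 0 -0.9 0 0 0 0; 0 -0.9 0 0 0 0; 0 0 0 0 0 0; 0 0 0 0 0 0; 0 0 0 0 0 0")

```text
clock: 6.9
eef_pos: [0.4573, 0.3671, 0.1495]
eef_rot: [-0.689, 0.69, 0.157, -0.157]
contact_force: [-0.1, 0.3, -0.7]
finger_gap: 0.0007
```

```bash
python3 - <<'E'
from vis import *
vis('wrist','w6.png',[-.85,-.70],40,5)
print(ctrl.state()['eef_pos'],ctrl.state()['clock'])
print({k:[c for c in v if c[1]>40] for k,v in cents(load('w6.png')['img']).items()})
E
```

```text
[0.45711895 0.36705775 0.14906485] 6.95
{'red': [((np.float64(389.5), np.float64(211.3)), 344), ((np.float64(446.8), np.float64(323.2)), 104)], 'green': [], 'blue': [((np.float64(238.6), np.float64(227.6)), 46)], 'yellow': [((np.float64(70.3), np.float64(352.0)), 50)]}
```

View pics/w6.png

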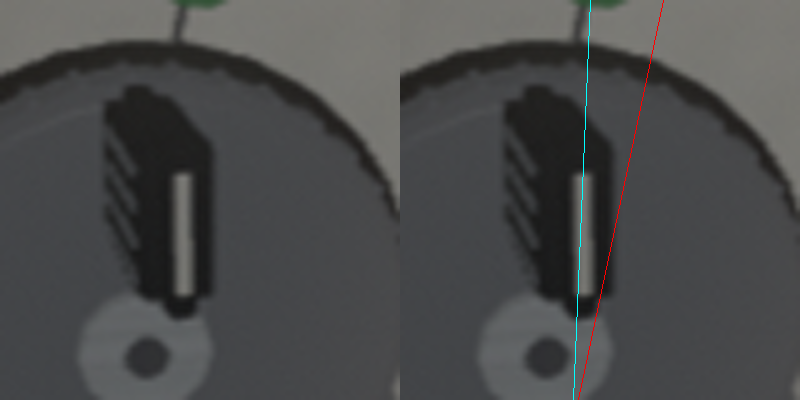

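```bash
cat > meas.py <<'E'
from fit import *
from arc import c,th
import sys
def meas(f,pts):
    """pts: pixel positions of green, red, hub(top .052), line ends (z .078, radii free)"""
    s=load(f)
    W={k:p2w(s,*pts[k],z)[:2] for k,z in(('green',.0415),('red',.0415),('hub',.052),('l0',.078),('l1',.078))}
    phi=lambda v:np.arctan2(v[1],v[0])
    D=lambda v,t=th:(phi(v)-t-np.pi+np.pi)%(2*np.pi)-np.pi
    for k in('green','red'): v=W[k]-W['hub']; print(k,'r',np.linalg.norm(v).round(4),'dial angle',D(v).round(3))
    m=(W['l0']+W['l1'])/2-W['hub']; print('tab mid r',np.linalg.norm(m).round(4),'ang',D(m).round(3),'line ang',D(W['l0']-W['l1']).round(3),'len',np.linalg.norm(W['l0']-W['l1']).round(4),'hub',W['hub'].round(4))
    return s
E
python3 - <<'E'
from meas import *
s=load('w6.png'); img=s['img']
o=c-R.from_euler('z',th).as_matrix()[:2,:2]@[0,.025];_,d=ports(o[0],o[1],th)
u0,v0=np.array(w2p(s,d(-.85,.035,.07))).round().astype(int); print(u0,v0)
q=lambda x,y:(u0-40+x/5-.5,v0-40+y/5-.5)
hsv=cv2.cvtColor(img,cv2.COLOR_RGB2HSV)
m=((hsv[...,0]>40)&(hsv[...,0]<90)&(hsv[...,1]>70));n,l,st,ce=cv2.connectedComponentsWithStats(m.astype(np.uint8))
for i in range(1,n):
    if st[i,4]>80: print(ce[i],st[i])
    if 80<st[i,4]<900 and abs(ce[i][0]-w2p(s,d(-.85,.072,.04))[0])<25: g=ce[i]
print('pred green',w2p(s,d(-.85,.072,.0415)),'hub',w2p(s,d(0,0,.052)),q(147,357))
meas('w6.png',dict(green=g,red=(389.5,211.3),hub=q(147,357),l0=q(181,175),l1=q(184,295)))
E
```

```text
329 211
[328.27368421 159.07105263] [317 148  25  24 380]
pred green (np.float64(327.6792968010644), np.float64(158.2431368193155)) hub (np.float64(315.58229886500965), np.float64(239.89218496848034)) (np.float64(317.9), np.float64(241.9))
green r 0.0731 dial angle -0.826
red r 0.0698 dial angle -1.95
tab mid r 0.035 ang -0.65 line ang -0.64 len 0.02 hub [0.5299 0.3577]
```

```bash
python3 - <<'E'
from arc import *
a=-.66;phi=a+np.pi+th;u=np.array([np.cos(phi),np.sin(phi)]);t=np.array([np.sin(phi),-np.cos(phi)])
p=np.array([.4896,.383])-c; print('r',p@u,'off',p@t)
E
python3 arc.py -.66 .046 .081 4; python3 arc.py -.85 .021 .081 4|head -1
```

```text
r 0.040179928498516364 off -0.019610796665462553
0.4680371850627884 0.3676316184042115 30.75616398347286
now [0.4571 0.3671 0.1491] yaw 25.65 F [-0.1  0.3  0.8] t 6.95 rows 4
0.085 0.567 -0.035 0 -0.319 -0.006; 0.084 0.567 -0.037 0 -0.319 -0.006; 0.083 0.567 -0.039 0 -0.319 -0.006; 0.082 0.567 -0.041 0 -0.319 -0.006
0.4943345139497375 0.3871001052637941 19.86996587598722
```

```bash
python3 arc.py -.70 .046 .080 4; sed -i 's/^    plan(x,y,z,yw/    plan(x,y,z,yw/' arc.py; python3 - <<'E'
from arc import *
# legs from nominal poses: A(-.70,.046)->B(-.70,.021)->C(-.80,.019), printed in tool frame
P=[goal(-.70,.046),goal(-.70,.022),goal(-.80,.019),goal(-.85,.019)]
for p,q in zip(P,P[1:]):
    y=np.radians((p[3-1]+q[2])/2); d=np.array(q[:2])-p[:2]
    print('dx',(d@[np.cos(y),np.sin(y)]/.03).round(3),'dz',(d@[-np.sin(y),np.cos(y)]/.03).round(3),'ry',(-(q[2]-p[2])/4).round(3))
E
```

```text
0.4684495163657375 0.3699821977945843 28.46433280294957
now [0.4571 0.3671 0.1491] yaw 25.65 F [-0.1  0.3  0.8] t 6.95 rows 4
0.097 0.575 -0.019 0 -0.176 -0.006; 0.096 0.575 -0.02 0 -0.176 -0.006; 0.096 0.575 -0.021 0 -0.176 -0.006; 0.095 0.575 -0.022 0 -0.176 -0.006
dx 0.8 dz 0.0 ry -0.0
dx 0.226 dz 0.068 ry 1.432
dx 0.063 dz 0.032 ry 0.716
```

>>> play_rows(deltas="0.097 0.575 -0.02 0 -0.176 0; 0.097 0.575 -0.02 0 -0.176 0; 0.097 0.575 -0.02 0 -0.176 0; 0.097 0.575 -0.02 0 -0.176 0; 0.4 0 0 0 0 0; 0.3 0 0 0 0 0; 0.1 0 0 0 0 0; 0 0 0 0 0 0; 0 0 0 0 0 0")

```text
clock: 7.7
eef_pos: [0.4896, 0.3817, 0.0805]
eef_rot: [-0.685, 0.686, 0.173, -0.174]
contact_force: [-0.1, -0.9, 0.2]
finger_gap: 0.0005
```

```bash
python3 arc.py -.80 .019 .080 8
```

```text
0.4947905354678674 0.38620469986398137 22.734754851641355
now [0.4896 0.3817 0.0805] yaw 28.45 F [-0.1 -0.9  0.2] t 7.7 rows 8
0.028 0.002 0.006 0 0.179 -0.002; 0.028 0.002 0.007 0 0.179 -0.002; 0.028 0.002 0.007 0 0.179 -0.002; 0.028 0.002 0.007 0 0.179 -0.002; 0.028 0.002 0.008 0 0.179 -0.002; 0.028 0.002 0.008 0 0.179 -0.002; 0.028 0.002 0.008 0 0.179 -0.002; 0.027 0.002 0.009 0 0.179 -0.002
```

Push to about −0.80, then retreat to look.

>>> play_rows(deltas="0.028 0 0.006 0 0.18 0; 0.028 0 0.007 0 0.18 0; 0.028 0 0.007 0 0.18 0; 0.028 0 0.007 0 0.18 0; 0.028 0 0.008 0 0.18 0; 0.028 0 0.008 0 0.18 0; 0.028 0 0.008 0 0.18 0; 0.027 0 0.009 0 0.18 0; 0 0 0 0 0 0; 0 0 0 0 0 0")

```text
clock: 8.53
eef_pos: [0.4953, 0.3865, 0.0812]
eef_rot: [0.693, -0.693, -0.139, 0.139]
contact_force: [-2.7, 1.4, 0.1]
finger_gap: 0.0005
```

>>> play_rows(deltas="-0.3 0 0 0 0 0; -0.5 0 0 0 0 0; -0.5 -0.5 0 0 0 0; -0.3 -0.9 0 0 0 0; 0 -0.9 0 0 0 0; 0 0 0 0 0 0; 0 0 0 0 0 0; 0 0 0 0 0 0")

```text
clock: 9.2
eef_pos: [0.4511, 0.3677, 0.1496]
eef_rot: [-0.693, 0.693, 0.139, -0.139]
contact_force: [-0.2, 0.3, -1.4]
finger_gap: 0.0006
```

```bash
cat > auto.py <<'E'
from meas import *
def auto(f):
    s=load(f); img=s['img']; h=cv2.cvtColor(img,cv2.COLOR_RGB2HSV).astype(int); H,S,V=h[...,0],h[...,1],h[...,2]
    o=c-R.from_euler('z',th).as_matrix()[:2,:2]@[0,.025];_,d=ports(o[0],o[1],th)
    def near(m,p,rad):
        n,l,st,ce=cv2.connectedComponentsWithStats(m.astype(np.uint8)); b=[i for i in range(1,n) if st[i,4]>15 and np.hypot(*(ce[i]-p))<rad]
        return [(ce[i],int(st[i,4]),l==i) for i in sorted(b,key=lambda i:-st[i,4])]
    g=near((H>40)&(H<90)&(S>70),w2p(s,d(-.85,.072,.0415)),20)
    r=near(((H<8)|(H>170))&(S>120),w2p(s,d(-2,.072,.0415)),20)
    # white line: bright low-sat thin blob surrounded by black near the tab
    tm=np.array(w2p(s,d(-.8,.035,.078))); yy,xx=np.mgrid[:384,:512]
    loc=np.hypot(xx-tm[0],yy-tm[1])<24
    dark=cv2.dilate(((V<48)&loc).astype(np.uint8),np.ones((5,5)))
    hub=np.array(w2p(s,d(0,0,.052)))
    L=near((V>95)&(S<60)&(dark>0)&loc&(np.hypot(xx-hub[0],yy-hub[1])>16),tm,14)
    print('g',[x[:2] for x in g],'r',[x[:2] for x in r],'L',[x[:2] for x in L],'hub pred',hub.round(1),'tab pred',tm.round(1))
E
python3 - <<'E'
from vis import *
vis('wrist','w7.png',[-.85,-.80],40,5)
from auto import auto
auto('w6.png'); auto('w7.png')
s=load('w7.png');o=c-R.from_euler('z',th).as_matrix()[:2,:2]@[0,.025];_,d=ports(o[0],o[1],th)
print(np.array(w2p(s,d(-.85,.035,.07))).round().astype(int),ctrl.state()['clock'],ctrl.state()['eef_pos'])
E
```

```text
g [(array([328.27368421, 159.07105263]), 380)] r [(array([389.48179272, 211.39495798]), 357)] L [(array([325.51428571, 216.31428571]), 35)] hub pred [315.6 239.9] tab pred [329.2 215.1]
g [(array([332.41085271, 158.17312661]), 387)] r [(array([396.80381471, 207.44414169]), 367)] L [(array([339.85185185, 216.09259259]), 54)] hub pred [323.7 239.6] tab pred [336.3 214.7]
[335 211] 9.25 [0.45089115 0.36760442 0.14912885]
```

View pics/w7.png

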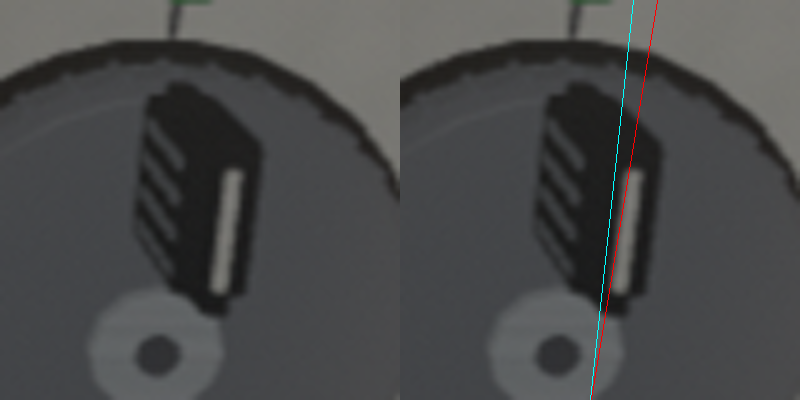

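```bash
python3 - <<'E'
from meas import *
q=lambda x,y:(335-40+x/5-.5,211-40+y/5-.5)
meas('w7.png',dict(green=(332.4,158.2),red=(396.8,207.4),hub=q(156.5,356),l0=q(233.5,170),l1=q(216.5,293)))
# line fit on full-res via threshold
s=load('w7.png');o=c-R.from_euler('z',th).as_matrix()[:2,:2]@[0,.025];_,d=ports(o[0],o[1],th)
V=s['img'].astype(float).mean(2)
def pk(v,u0):
    w=V[v,u0-4:u0+5]; w=np.clip(w-60,0,None); return (w*np.arange(u0-4,u0+5)).sum()/w.sum()
P=[(pk(v,int(round(q(0,0)[0]+(233.5-(v-q(0,0)[1]-34)*17/24.6/5)/5))),v) for v in range(206,229)]
P=[p for p in P]; A=np.array([p2w(s,*p,.078)[:2] for p in P]); k=np.polyfit([p[1] for p in P],[p[0] for p in P],1); print(k, np.array([p[0] for p in P]).round(1))
a=p2w(s,np.polyval(k,206),206,.078)[:2];b=p2w(s,np.polyval(k,228),228,.078)[:2]; v=a-b
print('fit line ang',(np.arctan2(v[1],v[0])-th-np.pi))
# hub circle, green collar: perpendicular distance of line to hub pt and green
E
```

```text
green r 0.0735 dial angle -0.828
red r 0.0702 dial angle -1.949
tab mid r 0.0352 ang -0.815 line ang -0.826 len 0.0204 hub [0.5297 0.3574]
[-1.07856851e-01  3.63254331e+02] [341.2 340.9 340.8 340.8 340.6 340.6 340.5 340.3 340.2 339.9 339.8 339.8
 339.6 339.5 339.4 339.3 339.2 339.1 339.1 339.  339.1 338.9 338.9]
fit line ang -0.7975959224379103
```

```bash
python3 plan.py .546 .313 .20 20
```

```text
now [0.4509 0.3676 0.1491] yaw 22.67 F [-0.6  0.4  0.2] t 9.25 rows 5
0.444 -0.34 -0.58 0.001 0.134 -0.004; 0.45 -0.339 -0.576 0.001 0.134 -0.004; 0.455 -0.339 -0.572 0.001 0.134 -0.004; 0.461 -0.339 -0.568 0.001 0.134 -0.004; 0.466 -0.339 -0.563 0.001 0.134 -0.004
```

>>> play_rows(deltas="0.44 -0.34 -0.58 0 0.134 0; 0.45 -0.34 -0.58 0 0.134 0; 0.46 -0.34 -0.57 0 0.134 0; 0.46 -0.34 -0.57 0 0.134 0; 0.47 -0.34 -0.56 0 0.134 0; 0 0 0 0 0 0; 0 0 0 0 0 0; 0 0 0 0 0 0")

```text
clock: 9.92
eef_pos: [0.5454, 0.3135, 0.1997]
eef_rot: [-0.696, 0.696, 0.122, -0.124]
contact_force: [-1.0, -1.2, -0.1]
finger_gap: 0.0007
```

```bash
python3 - <<'E'
from fit import *
from arc import c,th
s=snap('wrist','w8.png');print(ctrl.state()['eef_pos'])
o=c-R.from_euler('z',th).as_matrix()[:2,:2]@[0,.025];P,d=ports(o[0],o[1],th)
for k in P: print(k,np.round(w2p(s,P[k]),1))
u,v=map(int,w2p(s,P['dial'])); 
print(u,v); print({k:[c for c in vv if c[1]>40] for k,vv in cents(s['img']).items()})
a=max(0,u-100);b=max(0,v-100);print(a,b);cv2.imwrite('pics/w8c.png',cv2.resize(s['img'][b:b+150,a:a+200],None,fx=4,fy=4,interpolation=cv2.INTER_CUBIC)[:,:,::-1])
E
```

```text
[0.54520717 0.31374369 0.19991445]
red [315.1 103.4]
green [247.8  55. ]
blue [177.7 142.8]
yellow [228.6 198.2]
dial [247.6 135.1]
btn [193.  193.6]
247 135
{'red': [((np.float64(316.3), np.float64(105.0)), 299), ((np.float64(380.4), np.float64(204.3)), 62), ((np.float64(351.8), np.float64(256.3)), 50), ((np.float64(368.8), np.float64(269.1)), 41), ((np.float64(370.1), np.float64(277.7)), 101)], 'green': [], 'blue': [((np.float64(180.8), np.float64(144.0)), 261)], 'yellow': [((np.float64(230.6), np.float64(198.2)), 216), ((np.float64(70.4), np.float64(351.5)), 42)]}
147 35
```

View pics/w8c.png

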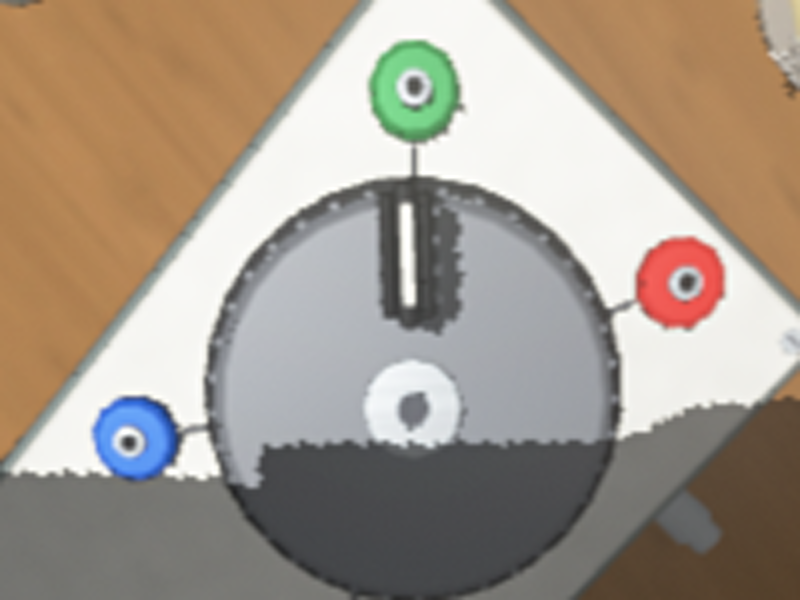

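```bash
cat > pnp.py <<'E'
from fit import *
def run(s,pts,line):
    """pts: pixel pos of port collar centroids / hub ; line: pixel ends (outer,inner)"""
    d=lambda a,r,z:np.array([-r*np.cos(a),-r*np.sin(a),z])
    obj=np.array([d(0,0,.052) if k=='hub' else d(ang[k],.072,.0405) for k in pts]); px=np.array(list(pts.values()),float)
    F=np.diag([1,-1,-1.]); Rc=Rm(s['rotation'])
    # camera tilt known: solve for unit yaw + translation only
    def res(p):
        W=(R.from_euler('z',p[2]).apply(obj))+[p[0],p[1],p[3]]
        return (np.array([w2p(s,w) for w in W])-px).ravel()
    r=least_squares(res,[.527,.3585,-.374,0]); x=r.x; print('fit',x.round(4),'res',r.fun.round(2))
    L=[R.from_euler('z',-x[2]).apply(p2w(s,*l,.078+x[3])-[x[0],x[1],x[3]+.078]) for l in line]
    A=lambda v:np.round((np.arctan2(-v[1],-v[0])),3)
    m=(L[0]+L[1])/2; print('tab mid r',np.linalg.norm(m[:2]).round(4),'ang',A(m),'line ang',A(L[0]-L[1]),'ends',[A(l) for l in L],'len',np.linalg.norm(L[0]-L[1]).round(4))
E
python3 - <<'E'
from pnp import *
s=load('w8.png'); q=lambda x,y:(147+x/4-.5+.125,35+y/4-.5+.125)
img=s['img'];h=cv2.cvtColor(img,cv2.COLOR_RGB2HSV).astype(int)
m=(h[...,0]>40)&(h[...,0]<90)&(h[...,1]>70);m[80:]=0;m[:, :220]=0;m[:,280:]=0;v,u=np.nonzero(m);print(u.mean(),v.mean(),len(u))
g=(u.mean(),v.mean());ln=(q(405,203),q(409,307))
base=dict(green=g,red=(316.3,105),blue=(180.8,144),yellow=(230.6,198.2),hub=q(412,406))
run(s,base,ln)
run(s,{**base,'green':q(414.5,91),'red':q(680,282),'blue':q(136,438)},ln)
b2=dict(base);b2.pop('yellow');run(s,b2,ln)
E
```

```text
250.01169590643275 57.27777777777778 342
fit [ 0.5294  0.3579 -0.3738 -0.0037] res [-0.02  0.08 -0.09 -0.06 -0.1  -0.24  0.12  0.14  0.09  0.07]
tab mid r 0.0347 ang -0.815 line ang -0.807 ends [np.float64(-0.813), np.float64(-0.818)] len 0.021
fit [ 0.5295  0.3578 -0.3751 -0.0033] res [-0.07 -0.04 -0.21 -0.04  0.04 -0.35  0.09  0.28  0.17  0.17]
tab mid r 0.0348 ang -0.811 line ang -0.806 ends [np.float64(-0.81), np.float64(-0.813)] len 0.021
fit [ 0.5295  0.3578 -0.3729 -0.0035] res [-0.04  0.08 -0.02 -0.09 -0.08 -0.12  0.14  0.12]
tab mid r 0.0348 ang -0.814 line ang -0.808 ends [np.float64(-0.813), np.float64(-0.817)] len 0.021
```

```bash
python3 plan.py .462 .375 .15 20.6
```

```text
now [0.5452 0.3137 0.1999] yaw 20.05 F [-0.7 -0.6 -0.8] t 9.9667 rows 4
-0.475 0.417 0.717 -0.001 -0.034 -0.008; -0.474 0.417 0.718 -0.001 -0.034 -0.008; -0.472 0.417 0.72 -0.001 -0.034 -0.008; -0.471 0.416 0.721 -0.001 -0.034 -0.008
```

>>> play_rows(deltas="-0.475 0.417 0.717 0 -0.034 0; -0.475 0.417 0.717 0 -0.034 0; -0.475 0.417 0.717 0 -0.034 0; -0.475 0.417 0.717 0 -0.034 0; 0 0.7 0 0 0 0; 0 0.8 0 0 0 0; 0 0.7 0 0 0 0; 0 0 0 0 0 0; 0 0 0 0 0 0; 0 0 0 0 0 0")

```text
clock: 10.8
eef_pos: [0.4631, 0.3749, 0.0863]
eef_rot: [0.696, -0.696, -0.127, 0.126]
contact_force: [-0.3, 0.0, -0.3]
finger_gap: 0.0005
```

```bash
python3 plan.py .493 .3864 .081 20.6 4;python3 plan.py .4963 .3877 .081 20.6 1
```

```text
now [0.4631 0.3749 0.0863] yaw 20.58 F [-0.3  0.  -0.3] t 10.8 rows 4
0.267 0.045 0.002 -0.001 -0.001 0.005; 0.267 0.044 0.002 -0.001 -0.001 0.005; 0.267 0.044 0.002 -0.001 -0.001 0.005; 0.267 0.044 0.002 -0.001 -0.001 0.005
now [0.4631 0.3749 0.0863] yaw 20.58 F [-0.3  0.  -0.3] t 10.8 rows 2
0.593 0.089 0.005 -0.002 -0.003 0.01; 0.593 0.089 0.005 -0.002 -0.003 0.01
```

>>> play_rows(deltas="0.267 0.045 0 0 0 0; 0.267 0.045 0 0 0 0; 0.267 0.045 0 0 0 0; 0.23 0.045 0 0 0 0; 0 0 0 0 0 0; 0 0 0 0 0 0; 0 0 0 0 0 0")

```text
clock: 11.38
eef_pos: [0.4917, 0.3853, 0.0801]
eef_rot: [0.696, -0.696, -0.126, 0.126]
contact_force: [0.1, -0.7, -0.2]
finger_gap: 0.0004
```

```bash
python3 plan.py .4963 .3877 .081 20.6 5
```

```text
now [0.4917 0.3853 0.0801] yaw 20.56 F [ 0.1 -0.7 -0.2] t 11.3833 rows 5
0.034 -0.006 0.004 0 -0.002 0.001; 0.034 -0.006 0.004 0 -0.002 0.001; 0.034 -0.006 0.004 0 -0.002 0.001; 0.034 -0.006 0.004 0 -0.002 0.001; 0.034 -0.006 0.004 0 -0.002 0.001
```

>>> play_rows(deltas="0.034 0 0.004 0 0 0; 0.034 0 0.004 0 0 0; 0.034 0 0.004 0 0 0; 0.034 0 0.004 0 0 0; 0.034 0 0.004 0 0 0; 0 0 0 0 0 0; 0 0 0 0 0 0; 0 0 0 0 0 0")

```text
clock: 12.05
eef_pos: [0.4965, 0.3876, 0.0797]
eef_rot: [0.696, -0.696, -0.126, 0.126]
contact_force: [-1.5, -0.4, 1.6]
finger_gap: 0.0004
```

```bash
python3 plan.py .4963 .3877 .081 20.6 1
```

```text
now [0.4965 0.3876 0.0797] yaw 20.55 F [-1.5 -0.4  1.6] t 12.05 rows 1
-0.004 -0.042 0.004 -0.001 -0.012 0
```

Back off, raise, and return to the overhead view for a numeric check.

>>> play_rows(deltas="-0.3 0 0 0 0 0; -0.5 0 0 0 0 0; -0.4 -0.6 0 0 0 0; 0 -0.8 0 0 0 0; 0 -0.9 0 0 0 0; 0.47 -0.42 -0.72 0 0.034 0; 0.47 -0.42 -0.72 0 0.034 0; 0.47 -0.42 -0.72 0 0.034 0; 0.47 -0.42 -0.72 0 0.034 0")

```text
clock: 12.8
eef_pos: [0.5466, 0.3128, 0.2]
eef_rot: [0.696, -0.696, -0.123, 0.123]
contact_force: [0.0, 0.7, -0.7]
finger_gap: 0.0004
```

>>> play_rows(deltas="0 0 0 0 0 0; 0 0 0 0 0 0")

```text
clock: 12.97
eef_pos: [0.5465, 0.3129, 0.1993]
eef_rot: [0.697, -0.696, -0.123, 0.122]
contact_force: [-1.0, 0.3, -1.0]
finger_gap: 0.0002
```

```bash
cat > look.py <<'E'
from pnp import *
def look(s):
    img=s['img'];h=cv2.cvtColor(img,cv2.COLOR_RGB2HSV).astype(int)
    m=(h[...,0]>40)&(h[...,0]<90)&(h[...,1]>70);m[80:]=0;m[:, :220]=0;m[:,280:]=0;v,u=np.nonzero(m)
    C=cents(img); pts=dict(green=np.array([u.mean(),v.mean()]))
    for k,p in dict(red=(316,105),blue=(181,144),yellow=(230,198)).items():
        b=min(C[k],key=lambda x:np.hypot(x[0][0]-p[0],x[0][1]-p[1])); pts[k]=np.array(b[0]); print(k,pts[k],b[1])
    # white line: bright blob within the black tab
    dk=cv2.morphologyEx((h[...,2]<90).astype(np.uint8),cv2.MORPH_CLOSE,np.ones((7,7)))
    g=pts['green']; L=((h[...,2]>150)&(h[...,1]<60)&(dk>0)).astype(np.uint8)
    n,l,st,ce=cv2.connectedComponentsWithStats(L,connectivity=8)
    exp=g+[-1,42]; i=min((i for i in range(1,n) if st[i,4]>15),key=lambda i:np.hypot(*(ce[i]-exp))); print('line blob',ce[i],st[i])
    y,x=np.nonzero(l==i); vs=np.unique(y); V=h[...,2].astype(float)
    us=[]
    for r in vs:
        a=int(round(x[y==r].mean())); w=np.clip(V[r,a-4:a+5]-70,0,None); us.append((w*np.arange(a-4,a+5)).sum()/w.sum())
    k=np.polyfit(vs[1:-1],us[1:-1],1); ln=[(np.polyval(k,t),t) for t in(vs[0],vs[-1])]
    run(s,pts,ln)
E
python3 - <<'E'
from look import *
look(load('w8.png')); print('---'); s=snap('wrist','w9.png'); look(s); print(ctrl.state()['eef_pos'],ctrl.state()['clock'])
E
```

```text
red [316.3 105. ] 299
blue [180.8 144. ] 261
yellow [230.6 198.2] 216
line blob [248.34831461  98.8988764 ] [247  86   4  26  89]
fit [ 0.5295  0.3578 -0.3738 -0.0037] res [ 0.    0.09 -0.06 -0.04 -0.08 -0.22  0.14  0.17]
tab mid r 0.0347 ang -0.814 line ang -0.816 ends [np.float64(-0.815), np.float64(-0.813)] len 0.0202
---
red [314.7 103.8] 292
blue [179.2 143.3] 267
yellow [229.5 197.6] 220
line blob [248.5         96.74509804] [247  84   4  26 102]
fit [ 0.5295  0.3578 -0.3729 -0.0038] res [-0.05  0.15  0.06 -0.08 -0.06 -0.17  0.06  0.09]
tab mid r 0.0353 ang -0.858 line ang -0.859 ends [np.float64(-0.858), np.float64(-0.858)] len 0.0201
[0.54545322 0.31356474 0.19861923] 13.0167
```

```bash
python3 plan.py .4905 .262 .12 20
```

```text
now [0.5455 0.3136 0.1986] yaw 19.97 F [-1.1 -0.2 -0.9] t 13.0167 rows 4
-0.577 0.655 -0.248 -0.001 -0.002 -0.002; -0.577 0.655 -0.247 -0.001 -0.002 -0.002; -0.577 0.655 -0.247 -0.001 -0.002 -0.002; -0.577 0.655 -0.247 -0.001 -0.002 -0.002
```

>>> play_rows(deltas="-0.577 0.655 -0.247 0 0 0; -0.577 0.655 -0.247 0 0 0; -0.577 0.655 -0.247 0 0 0; -0.577 0.655 -0.247 0 0 0; 0 0 0 0 0 0; 0 0 0 0 0 0; 0 0 0 0 0 0")

```text
clock: 13.6
eef_pos: [0.4914, 0.263, 0.1215]
eef_rot: [0.696, -0.696, -0.124, 0.122]
contact_force: [0.5, 1.2, 0.6]
finger_gap: 0.0005
```

```bash
python3 - <<'E'
from fit import *
print(ctrl.state()['eef_pos'],ctrl.state()['contact_force'])
im=[]
s=snap('wrist','w10.png'); im.append(cv2.resize(s['img'],None,fx=1,fy=1))
M=Rm(ctrl.state()['eef_rot']);print('tip px',w2p(s,ctrl.state()['eef_pos']+M@[0,.025,0]),'btn px',[np.round(w2p(s,[.4905,.262,z])) for z in(.04,.055)])
q=snap('scene','s10.png'); u,v=map(int,w2p(q,[.4905,.262,.05])); print(u,v,w2p(q,[.4905,.262,.05]))
t=load('top0.png');qq=load('scene0.png')
for w in(t,qq):
    u1,v1=map(int,w2p(w,[.4905,.262,.05])); im.append(cv2.resize(w['img'][v1-24:v1+24,u1-32:u1+32],(256,192),interpolation=cv2.INTER_CUBIC)); print('crop',u1-32,v1-24)
a=cv2.resize(q['img'][v-48:v+48,u-64:u+64],(512,384)[:2] ,interpolation=cv2.INTER_CUBIC)
cv2.imwrite('pics/b.png',np.hstack([cv2.resize(im[0][150:342,150:406],(512,384)),np.vstack(im[1:])])[:,:,::-1])
E
```

```text
[0.4913831  0.26303733 0.12150011] [0.49596973 1.16308603 0.56670123]
tip px (np.float64(249.36839710806797), np.float64(241.08560332433385)) btn px [array([247., 207.]), array([247., 215.])]
309 216 (np.float64(309.8316635064252), np.float64(216.30709751389685))
crop 290 171
crop 277 192
```

View pics/b.png

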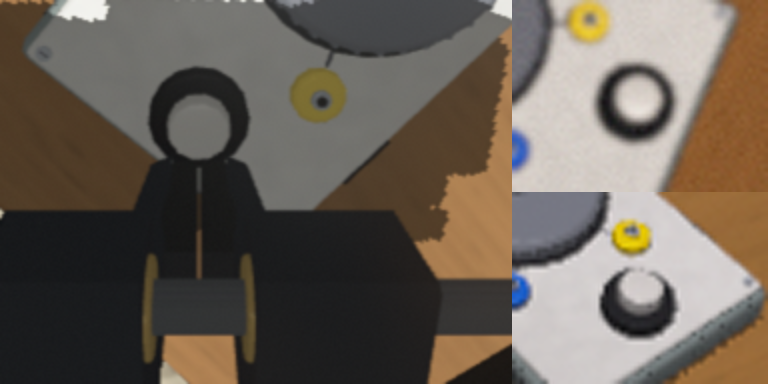

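>>> play_rows(deltas="-0.02 0.4 -0.02 0 0 0; 0 0.4 0 0 0 0; 0 0.3 0 0 0 0; 0 0 0 0 0 0; 0 0 0 0 0 0; 0 0 0 0 0 0")

```text
clock: 14.2
eef_pos: [0.4909, 0.2615, 0.0882]
eef_rot: [0.696, -0.696, -0.123, 0.122]
contact_force: [0.3, 0.4, 0.2]
finger_gap: 0.0004
```

>>> play_rows(deltas="0 0.1 0 0 0 0; 0 0.1 0 0 0 0; 0 0 0 0 0 0; 0 0 0 0 0 0")

```text
clock: 14.53
eef_pos: [0.4905, 0.2612, 0.0816]
eef_rot: [0.696, -0.696, -0.123, 0.123]
contact_force: [-0.4, 0.3, 0.4]
finger_gap: 0.0007
```

>>> play_rows(deltas="0 0.07 0 0 0 0; 0 0.07 0 0 0 0; 0 0 0 0 0 0; 0 0 0 0 0 0")

```text
clock: 14.87
eef_pos: [0.4906, 0.2613, 0.0775]
eef_rot: [0.696, -0.696, -0.123, 0.123]
contact_force: [-0.3, -0.2, 4.7]
finger_gap: 0.0006
```

>>> play_rows(deltas="0 0.04 0 0 0 0; 0 0 0 0 0 0; 0 0 0 0 0 0")

```text
clock: 15.12
eef_pos: [0.4906, 0.2613, 0.0763]
eef_rot: [0.696, -0.696, -0.123, 0.123]
contact_force: [-0.5, 0.7, 4.2]
finger_gap: 0.0006
```

>>> play_rows(deltas="0 0.04 0 0 0 0; 0 0 0 0 0 0; 0 0 0 0 0 0")

```text
clock: 15.37
eef_pos: [0.4906, 0.2613, 0.0754]
eef_rot: [0.696, -0.696, -0.123, 0.123]
contact_force: [-2.0, -0.8, 8.0]
finger_gap: 0.0004
```

>>> play_rows(deltas="0 0.04 0 0 0 0; 0 0 0 0 0 0; 0 0 0 0 0 0")

```text
clock: 15.62
eef_pos: [0.4906, 0.2613, 0.0752]
eef_rot: [-0.696, 0.696, 0.123, -0.123]
contact_force: [-6.0, -2.2, 18.2]
finger_gap: 0.0005
```

>>> play_rows(deltas="0 0 0 0 0 0; 0 -0.2 0 0 0 0; 0 -0.4 0 0 0 0; 0 -0.7 0 0 0 0; 0 -0.9 0 0 0 0; 0 -0.9 0 0 0 0; 0 -0.3 0 0 0 0; 0 0 0 0 0 0")

```text
clock: 16.28
eef_pos: [0.491, 0.2615, 0.1772]
eef_rot: [0.696, -0.696, -0.124, 0.122]
contact_force: [-0.3, -0.1, -0.4]
finger_gap: 0.0005
```

```bash
python3 plan.py .5454 .3135 .1995 20
```

```text
now [0.491  0.2615 0.1772] yaw 20.01 F [-0.3 -0.1 -0.4] t 16.2833 rows 3
0.766 -0.245 0.336 0.001 0.001 0.016; 0.766 -0.246 0.337 0.001 0.001 0.016; 0.766 -0.247 0.337 0.001 0.001 0.016
```

Final overhead check of the dial.

>>> play_rows(deltas="0.766 -0.245 0.337 0 0 0; 0.766 -0.245 0.337 0 0 0; 0.766 -0.245 0.337 0 0 0; 0 0 0 0 0 0; 0 0 0 0 0 0; 0 0 0 0 0 0; 0 0 0 0 0 0")

```text
clock: 16.87
eef_pos: [0.544, 0.3127, 0.1965]
eef_rot: [-0.696, 0.697, 0.122, -0.124]
contact_force: [0.2, -0.6, -0.2]
finger_gap: 0.0006
```

```bash
python3 - <<'E'
from look import *
s=snap('wrist','w11.png'); look(s)
a=load('top0.png')['img'].astype(int);b=snap('top','t11.png')['img'].astype(int)
for n,(u,v) in dict(cup=(209,137),drop=(316,105),clock=(225,245)).items(): print(n,np.abs(a-b)[v-12:v+12,u-12:u+12].mean().round(1))
st=ctrl.state();print(st['clock'],st['contact_force'],st['eef_pos'])
E
```

```text
red [318.7 104.5] 303
blue [181.6 144.2] 269
yellow [231.8 198.9] 224
line blob [252.   97.5] [251  85   3  26  78]
fit [ 0.5295  0.3579 -0.373  -0.0035] res [ 0.04  0.12 -0.09 -0.04 -0.17 -0.24  0.23  0.16]
tab mid r 0.035 ang -0.86 line ang -0.862 ends [np.float64(-0.86), np.float64(-0.859)] len 0.0199
cup 4.4
drop 107.7
clock 5.2
16.9667 [-0.49205652  0.82042486  0.3724076 ] [0.5443506  0.31278777 0.19731654]
```

```bash
python3 -c "
from plant import ctrl
print(ctrl.close_job())"
```

```text
the job is handed in; nothing more can be done
None
```

I pushed the tab round to the green port with the closed fingertips, in small steps against one side only. Then I pressed the white button and released it. The job was handed in at 17.0 s of the 48 s allowed.

- **Dial:** My last overhead check put the tab at −0.860 rad against −0.85 for the green port. That is about 0.6°, or 0.7 mm at the port circle, past dead centre; I left it there. It read −0.858 before the button press, so pressing did not move it.
- **Button:** It first resisted at a tool height of about 81 mm and hit a hard stop about 6 mm lower, at 18 N, which matches its full travel. I then raised the fingers straight off it. I did not check by camera that the cap came back up.
- **Cup and timer:** They look unchanged in the top camera.
- **Dropper:** The same image check showed a large change there (107.7, against 4–5 for the others), most likely the arm blocking the view, so I have no picture confirming it. By my estimates, the tool stayed well clear of it.

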